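# Make up a puncture kit and a bell kit under the stairs

## Robot

A 6-joint arm with a two-finger parallel gripper is mounted at the origin on the work surface. World frame = base frame: x ahead of the robot, y to its left, z up, the work surface at z = 0. Lengths are in m, angles in rad, forces in N, time in s.
With the tool pointing down it reaches from about 0.25 to 0.775 m from the base axis. Payload 4 kg.
Tool frame: the origin (TCP) lies between the finger pads; the fingertips stand 22 mm ahead of it and the grasp point (between the pads) lies 3 mm ahead of it; z points along the fingers, y is the line along which they close (so a half turn about z gives the same grasp; the last joint's range is limited). The gripper opens to 94 mm and grips with 3 to 60 N. Pads are 16 mm wide; open, the fingers measure 119 mm over their backs; the gripper's body (75 mm by 177 mm) begins 78 mm behind the grasp point.
Start: joints at [1.209, 0.087, 1.371, -0, 1.684, -0.103], TCP at [0.141, 0.532, 0.201] pointing down, gripper open.
Joint ranges: [-3.1, 3.1], [-0.76, 2.03], [0.27, 2.55], [-1.08, 4.22], [0.17, 2.65], [-2.57, 2.57]. Speed limits (rad/s): [2.79, 2.79, 3.14, 3.14, 3.14, 3.14].

## Interface

Orientations are given as a 3x3 rotation matrix whose columns are the frame's x, y, z axes.
In Python, from station import arm, imaging, sign_off gives the robot as it stands.
- The arm moves only by the shell command python3 -m pendant 'ROWS'. ROWS is JSON, a list of rows, each a list of 3 entries, a list of its own where there are three numbers: the shift along the tool's x, y, z in m, then the turn, a rotation vector about the tool's x, y, z in degrees, then the opening, from 0 (shut) to 1 (fully open). In form: [[[x, y, z], [ax, ay, az], hand], ...]. A call has 1 to 12 rows; each row shifts and turns the commanded pose from where the row before left it, along the tool's axes as they then stand; what a row does not reach is not made up. A row lasts 1/8 s, in which the tool goes at most 62.5 mm and 10.7 degrees, less where a joint would pass 70% of its speed; a pose out of reach is approached as far as the arm can. A call with a gripper value outside its range is refused whole. The fingers move at their own pace and stop on an object; the grip force is fixed at half the most. Time passes only in rows, so rows that do not move let the fingers close. It gives the time, the measured TCP pose, the force, the opening and the grip force at its end, in the units of the state.
- arm.read_state(): the state, without advancing time (a new reading comes with each control period).
- imaging.read_camera(name): name is "side" or "top" or "wrist"; returns (picture, depth): 400x640x3 uint8, red, green, blue; 400x640 float32, m along the optical axis (not along the pixel's ray), 0 where there is no reading.
- imaging.camera_params(name): a dict with "camera_matrix" (3x3 intrinsics, pixels), "k1" (the pictures are not rectified: a ray, as slopes to the right and down, at radius r is drawn at 1 + k1 r^2 times it, then the intrinsics apply), "R" (3x3) and "t" (3): a world point X has camera coordinates R X + t. Camera axes: x right, y down, z forward; pixel columns grow to the right and rows downward; lengths in m; the calibration is good to about 2 mm. A picture is of the moment at which its call begins: read the wrist's pose just before it. camera_params takes no time and is no camera call; for the wrist camera it gives the pose at the moment of the call.
- sign_off(): hands the job in; it is judged then, once.
The state is a dict: "time": time; "qpos": joint angles; "joint_vel": joint speeds; "joint_torque": joint torques, N m; "position": TCP position; "tcp_rot": TCP orientation; "force": force on the tool from outside, world axes, zero at the start; "wrist_torque": the same for the moment, N m; "width": finger opening in m; "finger_force": force on a finger pad.
Only numpy, scipy, OpenCV 4.12 (cv2) and the standard library are available. Lean on these libraries where they do the work, as an engineer would, in place of code of your own. Each camera call takes 0.05 s, during which the arm holds its last target. There are 200 camera calls.

## Task

Make up the two kits. Puncture kit, in the green tray: lay the yellow and the white tube carton flat and square, each on the patch of its own colour, then lay the blue patch tin flat on top of the pair, its length across the joint between them and centred over it, so that it rests on both. Bell kit, in the orange tray: stand the black bell upright on the white disc and lay the socket wrench flat along the middle of the white strip with its socket up; leave the brass bell and the two cups of bolts and nuts where they are.

Things in the scene. Friction and masses are not known exactly. Their poses are not given: they have to be found in the camera images.
- puncture_tray: Green kit tray fixed to the bench, 150 mm (x) by 200 mm (y) outside, 140 x 190 inside; floor 4 mm thick, lip 12 mm high. Origin: centre of its underside, z up. Printed on its floor: two patches, each 64 mm along x and 46 mm along y, a yellow one centred at x = 0, y = +26 mm and a white one at x = 0, y = -26 mm.
- bell_tray: Orange kit tray fixed to the bench, 150 mm (x) by 200 mm (y) outside, 140 x 190 inside; floor 4 mm thick, lip 12 mm high. Origin: centre of its underside, z up. Printed on its floor in white: a disc 56 mm across centred at x = +35 mm, y = 0, and a strip 22 mm wide and 120 mm long, along the tray's y, centred at x = -30 mm, y = 0.
- yellow_carton: Yellow printed carton with an inner tube in it, 64 x 46 mm and 40 mm high, lying flat with a black ring printed on top. Origin: centre of its underside; x along its 64 mm length, y along its 46 mm width, z up. 0.10 to 0.21 kg, rigid. Starts on the bench.
- white_carton: White printed carton with an inner tube in it, 64 x 46 mm and 40 mm high, lying flat with a black ring printed on top. Origin: centre of its underside; x along its 64 mm length, y along its 46 mm width, z up. 0.10 to 0.21 kg, rigid. Starts on the bench.
- patch_tin: Flat blue plastic puncture-patch tin with a black square on its lid, 84 x 56 mm and 24 mm high, closed and solid. Origin: centre of its underside; x along its 84 mm length, z up. 0.06 to 0.11 kg. Starts on the bench.
- black_bell: Black hard silicone bicycle bell standing upright: dome 54 mm across, 42 mm high, sides upright from 4 to 24 mm height, rounded above; a small dark striker sticks out to 39 mm from the centre along its +x at 19 to 25 mm height. Origin: centre of its underside, z up. 0.04 to 0.08 kg. Starts on the bench.
- socket_wrench: Chrome socket wrench lying flat, 120 mm long: handle 14 to 16 mm wide and 14 mm thick, at its +x end a round head 30 mm across, 16 mm thick, with a socket 18 mm across standing up to 32 mm height. Origin: underside, middle of its length (head centre at x = +45 mm); x along the handle, z up. 0.11 to 0.23 kg.
- brass_bell: Brass-coloured bicycle bell standing upright: dome 54 mm across, 42 mm high, sides upright from 4 to 24 mm height, rounded above; a small dark striker sticks out to 39 mm from the centre along its +x at 19 to 25 mm height. Origin: centre of its underside, z up. A bystander on the bench: stays where it is.
- bolt_cup: Bystander: white ceramic cup 64 mm across the rim and 55 mm high (contents reach about 65 mm), full of grey steel bolts. Origin: centre of its underside. Loose on the bench.
- nut_cup: Bystander: white ceramic cup 64 mm across the rim and 55 mm high (contents reach about 65 mm), full of brass nuts. Origin: centre of its underside. Loose on the bench.
Mind the look-alikes: they are no part of the job. Leave any purple look-alike of the black_bell alone.

How it is judged:
At the end, for the whole second after the job is handed in: Cartons on their patches (within 10 mm), tin flat across both (12 mm), bell upright on the disc, wrench socket up along the strip (12 mm), each along both tray axes; directions within 0.2 rad, tilt under 0.1 rad, heights within 4 mm; all at rest. Brass bell and cups within 15 mm of their start (x of yellow_carton in the frame of puncture_tray between -0.01 and 0.01 m and y of yellow_carton in the frame of puncture_tray between 0.016 and 0.036 m and z of yellow_carton in the frame of puncture_tray between 0 and 0.008 m and angle between each of yellow_carton, white_carton, patch_tin, black_bell, socket_wrench's own z axis and vertical below 0.1 rad and linear speed of each of yellow_carton, white_carton, patch_tin, black_bell, socket_wrench below 0.02 m/s and angular speed of each of yellow_carton, white_carton, patch_tin, black_bell, socket_wrench below 0.2 rad/s and angle between the x axis of each of yellow_carton, white_carton and the x axis of puncture_tray, either way round below 0.2 rad and x of white_carton in the frame of puncture_tray between -0.01 and 0.01 m and y of white_carton in the frame of puncture_tray between -0.036 and -0.016 m and z of white_carton in the frame of puncture_tray between 0 and 0.008 m and x of patch_tin in the frame of puncture_tray between -0.012 and 0.012 m and y of patch_tin in the frame of puncture_tray between -0.012 and 0.012 m and z of patch_tin in the frame of puncture_tray between 0.04 and 0.048 m and angle between the x axis of patch_tin and the y axis of puncture_tray, either way round below 0.2 rad and x of black_bell in the frame of bell_tray between 0.023 and 0.047 m and y of black_bell in the frame of bell_tray between -0.012 and 0.012 m and z of black_bell in the frame of bell_tray between 0 and 0.008 m and x of socket_wrench in the frame of bell_tray between -0.042 and -0.018 m and y of socket_wrench in the frame of bell_tray between -0.012 and 0.012 m and z of socket_wrench in the frame of bell_tray between 0 and 0.008 m and angle between the x axis of socket_wrench and the y axis of bell_tray, either way round below 0.2 rad); the robot touches nothing.
It fails at once if the brass bell is moved more than 15 mm or tipped (distance of brass_bell from where it was at the start of the episode above 0.015 m or angle between brass_bell's own z axis and vertical above 0.3 rad).
It fails at once if the cup of bolts is moved more than 15 mm or tipped (distance of bolt_cup from where it was at the start of the episode above 0.015 m or angle between bolt_cup's own z axis and vertical above 0.3 rad).
It fails at once if the cup of nuts is moved more than 15 mm or tipped (distance of nut_cup from where it was at the start of the episode above 0.015 m or angle between nut_cup's own z axis and vertical above 0.3 rad).
It also fails if it takes over 134 s, if anything falls off the work surface, if the arm or the gripper's body presses on something with over 40 N, if the wrist force passes 120 N, or if a joint passes its speed limit or range.

## Working session

There is one attempt and no reset: what is moved stays moved. The work goes in short steps, Python scripts to look and compute and a shell command to move; the robot and the scene stay as the last step left them, time stands still between calls to the robot, and variables do not carry over. Pictures are saved under pics/ and viewed, at most 14 in all, crops included, and the job is handed in when it is done.

```bash
ls; mkdir -p pics
cat > h.py <<'E'
import numpy as np, cv2
from station import arm, imaging
def grab(n):
    p=imaging.camera_params(n); im,d=imaging.read_camera(n); return im,d,p
def save(im,f): cv2.imwrite('pics/'+f,cv2.cvtColor(im,cv2.COLOR_RGB2BGR))
def ray(p,uv):
    K=np.array(p['camera_matrix']);uv=np.atleast_2d(np.array(uv,float))
    s=cv2.undistortPoints(uv[:,None],K,np.array([p['k1'],0,0,0,0.]))[:,0]
    R=np.array(p['R']);t=np.array(p['t'])
    return -R.T@t,np.c_[s,np.ones(len(s))]@R
def onz(p,uv,z):
    c,r=ray(p,uv); return (c+r*((z-c[2])/r[:,2])[:,None])[:,:2]
def cloud(d,p):
    v,u=np.mgrid[:d.shape[0],:d.shape[1]]
    c,r=ray(p,np.c_[u.ravel(),v.ravel()])
    return (c+r*d.reshape(-1,1)).reshape(*d.shape,3)
E
python3 - <<'E'
from h import *
for n in('top','side'):
    im,d,p=grab(n); save(im,n+'0.png'); np.savez(n+'0.npz',im=im,d=d); print(n,p)
s=arm.read_state();print(s['position'],s['tcp_rot'])
E
```

```text
pics
top {'camera_matrix': array([[381.64683424,   0.        , 324.63808885],
       [  0.        , 381.64683424, 191.38175999],
       [  0.        ,   0.        ,   1.        ]]), 'k1': -0.0621621568962526, 'R': array([[-2.59752324e-04, -9.99997618e-01,  2.16715271e-03],
       [-9.98580771e-01,  1.43965620e-04, -5.32580830e-02],
       [ 5.32576441e-02, -2.17791093e-03, -9.98578430e-01]]), 't': array([-0.00565554,  0.44019791,  1.09594767])}
side {'camera_matrix': array([[421.95356751,   0.        , 318.39689751],
       [  0.        , 421.95356751, 204.38215911],
       [  0.        ,   0.        ,   1.        ]]), 'k1': -0.06905259229962094, 'R': array([[ 0.99471801, -0.10036054, -0.0215368 ],
       [-0.0733598 , -0.54833751, -0.8330332 ],
       [ 0.07179423,  0.83021307, -0.55280363]]), 't': array([-0.46503761,  0.06923435,  1.03769796])}
[0.14059683 0.53120015 0.19973669] [[-9.66689740e-01  2.55950169e-01 -6.76126031e-04]
 [ 2.55951003e-01  9.66687945e-01 -1.87139135e-03]
 [ 1.74619950e-04 -1.98210995e-03 -9.99998020e-01]]
```

View pics/top0.png

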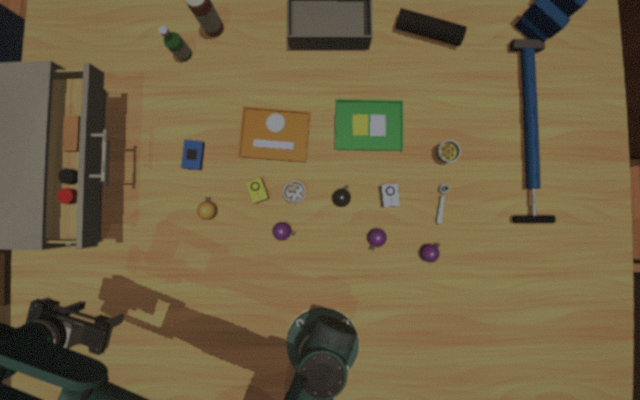

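View pics/side0.png

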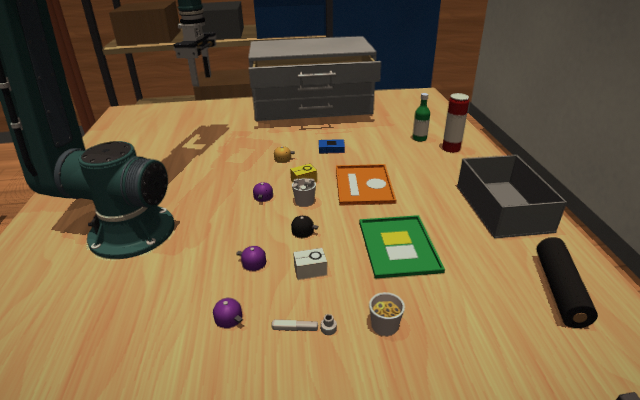

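Top view: orange tray (275,134), green tray (369,125), tin (192,155), yellow carton (258,190), white carton (390,195), black bell (341,198), wrench (441,204, head at 444,187), nut cup (448,152), bolt cup (294,192), brass bell (206,210), and three purple bells. The side view agrees with this. Next I measure.

```bash
cat > m.py <<'E'
from h import *
p=imaging.camera_params('top');f=np.load('top0.npz');im,d=f['im'],f['d']
P=cloud(d,p);hsv=cv2.cvtColor(im,cv2.COLOR_RGB2HSV)
def rect(name,box,lo,hi,z,hmin=None):
    u0,v0,u1,v1=box;m=np.zeros(im.shape[:2],np.uint8)
    m[v0:v1,u0:u1]=cv2.inRange(hsv,np.array(lo),np.array(hi))[v0:v1,u0:u1]
    if hmin is not None: m[P[...,2]<hmin]=0
    cs,_=cv2.findContours(m,cv2.RETR_EXTERNAL,cv2.CHAIN_APPROX_NONE);c=max(cs,key=cv2.contourArea)
    q=onz(p,c[:,0].astype(float),z)
    r=cv2.minAreaRect((q*1000).astype(np.float32));print(name,np.round(r[0],1),np.round(r[1],1),round(r[2],1),'medz',np.median(P[...,2][m>0]).round(4))
for n,b in dict(tin=(180,138,206,172),yel=(244,174,272,206),whi=(378,180,404,210),bell=(328,182,356,212),wr=(430,178,454,226)).items():
    u0,v0,u1,v1=b;z=P[v0:v1,u0:u1,2];mm=(z>.012);vv,uu=np.nonzero(mm)
    zt=np.percentile(z[mm],90);mt=(z>zt-.008);c,s,a=cv2.minAreaRect((P[v0:v1,u0:u1,:2][mt]*1000).astype(np.float32));print('D',n,np.round(c,1),np.round(s,1),round(a,1),zt.round(4))
rect('orange',(225,95,325,170),(5,120,60),(22,255,255),.008)
rect('green',(325,90,412,160),(45,100,40),(80,255,255),.01)
rect('tin',(180,138,206,172),(95,100,50),(130,255,255),.024)
rect('yel',(244,174,272,206),(23,100,60),(40,255,255),.04,.03)
rect('whi',(378,180,404,210),(0,0,100),(180,70,255),.04,.03)
rect('bell',(328,182,356,212),(0,0,0),(180,255,60),.02)
rect('wr',(430,178,454,226),(0,0,100),(180,70,255),.014)
rect('disc',(262,110,288,134),(0,0,110),(180,90,255),.004)
rect('strip',(248,136,300,152),(0,0,110),(180,90,255),.004)
rect('ypatch',(345,110,372,140),(22,100,60),(40,255,255),.004)
rect('wpatch',(366,110,390,140),(0,0,100),(180,90,255),.004)
rect('brass',(194,194,218,224),(10,100,60),(25,255,255),.02,.012)
E
python3 m.py
python3 - <<'E'
from h import *
im=np.load('top0.npz')['im'][90:230,170:470]
save(cv2.resize(im,None,fx=2.66,fy=2.66,interpolation=cv2.INTER_CUBIC),'crop.png')
E
```

```text
D tin [491.3 197.8] [449.5  90.7] 72.7 0.0264
D yel [405.1 117.9] [235.8  73.8] 61.5 0.0424
D whi [ 418.8 -107.8] [ 63.7 216.5] 7.0 0.0425
D bell [406.  -38.1] [40.2 84.2] 45.0 0.0414
D wr [ 411.8 -182.6] [ 16.8 363.3] 12.4 0.0316
orange [611.7 144.5] [283.5 161.6] 88.1 medz 0.0041
green [ 638. -135.] [198.  148.7] 89.1 medz 0.0042
tin [546.8 378.9] [52.9 78.2] 84.2 medz 0.0239
yel [442.7 188.2] [64.7 47. ] 21.1 medz 0.0399
whi [ 429.1 -191.5] [63.8 45.9] 6.3 medz 0.0397
bell [422.9 -52.1] [44.8 46.9] 44.9 medz 0.0365
wr [ 387.5 -343.1] [16.6 85.3] 81.0 medz 0.014
disc [644.9 141.1] [57.2 53.4] 0.4 medz 0.0041
strip [580.6 145.8] [121.9  25.5] 85.3 medz 0.0041
ypatch [ 638.8 -109. ] [44.5 63.4] 89.7 medz 0.0042
wpatch [ 638.8 -162.4] [50.6 69.3] 89.5 medz 0.0039
brass [385.2 334.9] [53.7 55.2] 45.1 medz 0.035
```

View pics/crop.png

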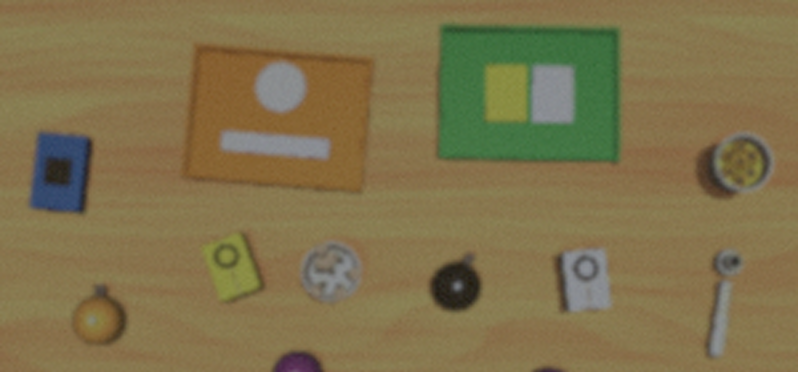

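```bash
cat > go.py <<'E'
# usage: go.py x y z yawdeg(tool y dir)  -> turn about tool z, then shift in tool axes (mm)
import sys,numpy as np
from station import arm
s=arm.read_state();R=np.array(s['tcp_rot']);p=np.array(s['position'])*1000
x,y,z,a=map(float,sys.argv[1:])
cur=np.degrees(np.arctan2(R[1,1],R[0,1]));t=(cur-a+90)%180-90
if len(sys.argv)>5: t=cur-a
f=np.radians(cur-t);Y=np.array([np.cos(f),np.sin(f)]);X=np.array([-Y[1],Y[0]])
d=np.array([x,y])-p[:2];sh=np.array([X@d,Y@d,p[2]-z])
print('cur',p.round(1),'yaw',cur.round(2),'turn',t.round(2),'shift',sh.round(1),'rows>=',np.linalg.norm(sh)/62.5,'q',np.round(s['qpos'],2),'w',s['width'],'t',s['time'])
E
python3 go.py 442.7 188.2 200 21.1
```

```text
cur [140.6 531.2 199.7] yaw 75.17 turn 54.07 shift [-4.288e+02  1.584e+02 -3.000e-01] rows>= 7.31316406452702 q [ 1.21  0.09  1.37 -0.    1.68 -0.1 ] w 0.09378135519228702 t 0.1
```

```bash
python3 -m pendant '[[[0,0,0],[0,0,9],1],[[0,0,0],[0,0,9],1],[[0,0,0],[0,0,9],1],[[0,0,0],[0,0,9],1],[[0,0,0],[0,0,9],1],[[0,0,0],[0,0,9],1]]'
python3 -m pendant '[[[-0.043,0.016,0],[0,0,0],1],[[-0.043,0.016,0],[0,0,0],1],[[-0.043,0.016,0],[0,0,0],1],[[-0.043,0.016,0],[0,0,0],1],[[-0.043,0.016,0],[0,0,0],1],[[-0.043,0.016,0],[0,0,0],1],[[-0.043,0.016,0],[0,0,0],1],[[-0.043,0.016,0],[0,0,0],1],[[-0.043,0.016,0],[0,0,0],1],[[-0.043,0.016,0],[0,0,0],1],[[0,0,0],[0,0,0],1]]'
python3 - <<'E'
from h import *
im,d,p=grab('wrist');save(im,'w1.png')
P=cloud(d,p);m=((P[...,2]>.034)&(P[...,2]<.046)).astype(np.uint8)
cs,_=cv2.findContours(m,cv2.RETR_EXTERNAL,cv2.CHAIN_APPROX_NONE)
for c in cs:
    if cv2.contourArea(c)>400: print(cv2.contourArea(c),c[:,0].mean(0).round(),[np.round(k,1) for k in cv2.minAreaRect((onz(p,c[:,0].astype(float),.04)*1000).astype(np.float32))])
E
python3 go.py 442.7 188.2 100 21.1
```

```text
time: 0.85
position: [0.1407, 0.5314, 0.2001]
tcp_rot: [[-0.356, 0.934, -0.0], [0.934, 0.356, -0.001], [-0.001, -0.001, -1.0]]
force: [-0.4, 1.0, -0.4]
width: 0.0939
finger_force: 0.0
time: 2.22
position: [0.4463, 0.1863, 0.1998]
tcp_rot: [[-0.357, 0.934, -0.002], [0.934, 0.357, -0.001], [-0.0, -0.002, -1.0]]
force: [-0.2, 0.5, -0.1]
width: 0.094
finger_force: 0.0
702.5 [274. 271.] [array([435.6,  74.7]), array([49.8, 47.6]), np.float64(83.7)]
1281.5 [193. 201.] [array([329.1, 120.1]), array([44.8, 43.9]), np.float64(20.9)]
2632.5 [316. 180.] [array([442.9, 187.8]), array([64.4, 46.5]), np.float64(21.0)]
1624.0 [316.  19.] [array([388.4, 329.4]), array([45.1, 34.9]), np.float64(20.9)]
cur [445.4 187.7 200. ] yaw 21.02 turn -0.08 shift [  1.5  -2.3 100. ] rows>= 1.6011777601403563 q [ 0.28 -0.06  1.52  0.    1.68 -0.09] w 0.09414186760014062 t 2.275
```

View pics/w1.png

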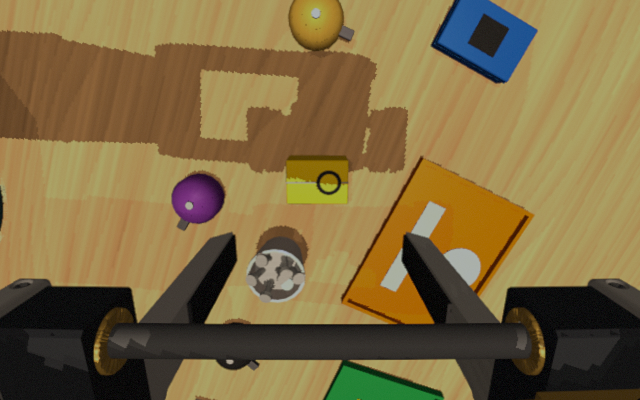

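The wrist view shows the yellow carton near (316,180). Its measured pose agrees with the top view to within 0.5 mm, so I'll grasp it.

```bash
python3 -m pendant '[[[0.001,-0.002,0.05],[0,0,0],1],[[0,0,0.05],[0,0,0],1],[[0,0,0.04],[0,0,0],1],[[0,0,0.03],[0,0,0],1],[[0,0,0],[0,0,0],1],[[0,0,0],[0,0,0],0],[[0,0,0],[0,0,0],0],[[0,0,0],[0,0,0],0],[[0,0,0],[0,0,0],0],[[0,0,0],[0,0,0],0]]'
python3 -m pendant '[[[0,0,-0.02],[0,0,0],0],[[0,0,-0.05],[0,0,0],0],[[0,0,-0.05],[0,0,0],0],[[0,0,0],[0,0,0],0]]'
python3 go.py 638.5 -109.5 150 -0.5
```

```text
time: 3.52
position: [0.4435, 0.1889, 0.0319]
tcp_rot: [[-0.361, 0.933, 0.001], [0.933, 0.361, 0.001], [0.0, 0.001, -1.0]]
force: [-1.7, 0.4, 6.2]
width: 0.0632
finger_force: 30.0
time: 4.03
position: [0.4458, 0.1895, 0.1551]
tcp_rot: [[-0.361, 0.933, 0.009], [0.933, 0.361, 0.003], [-0.001, 0.01, -1.0]]
force: [1.1, 0.3, -1.9]
width: 0.0632
finger_force: 30.0
cur [445.8 189.5 155.1] yaw 21.16 turn 21.66 shift [-297.3  195.3    5.1] rows>= 5.691729847671476 q [ 0.28 -0.05  1.6   0.    1.58 -0.08] w 0.06323549315984002 t 4.025
```

```bash
python3 -m pendant '[[[0,0,0],[0,0,7.2],0],[[0,0,0],[0,0,7.2],0],[[0,0,0],[0,0,7.2],0],[[-0.037,0.024,0],[0,0,0],0],[[-0.037,0.024,0],[0,0,0],0],[[-0.037,0.024,0],[0,0,0],0],[[-0.037,0.024,0],[0,0,0],0],[[-0.037,0.024,0],[0,0,0],0],[[-0.037,0.024,0],[0,0,0],0],[[-0.037,0.024,0],[0,0,0],0],[[-0.037,0.024,0],[0,0,0],0],[[0,0,0],[0,0,0],0]]'
python3 -m pendant '[[[0,0,0],[0,0,0],0],[[0,0,0],[0,0,0],0]]'
python3 go.py 638.5 -109.5 36 -0.5
python3 - <<'E'
from h import *
im,d,p=grab('wrist');save(im,'w2.png')
E
```

```text
time: 5.52
position: [0.6324, -0.1114, 0.1464]
tcp_rot: [[0.011, 1.0, -0.005], [1.0, -0.011, 0.001], [0.001, -0.005, -1.0]]
force: [-0.6, 0.5, -2.5]
width: 0.0632
finger_force: 30.0
time: 5.78
position: [0.6321, -0.1075, 0.15]
tcp_rot: [[0.006, 1.0, -0.001], [1.0, -0.006, 0.001], [0.001, -0.001, -1.0]]
force: [0.4, 0.7, -1.6]
width: 0.0632
finger_force: 30.0
cur [ 632.1 -107.5  150. ] yaw -0.35 turn 0.15 shift [ -2.    6.4 114. ] rows>= 1.8271950961719927 q [-0.26  0.31  1.22  0.    1.62 -0.25] w 0.06322294957299177 t 5.775
```

View pics/w2.png

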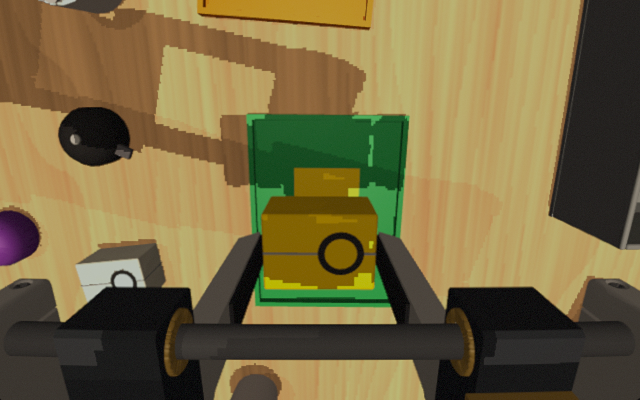

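The carton is held level over its patch, with the patch visible behind it at (327,182). I'll lower it.

```bash
python3 -m pendant '[[[-0.002,0.006,0.03],[0,0,0],0],[[0,0,0.04],[0,0,0],0],[[0,0,0.025],[0,0,0],0],[[0,0,0.01],[0,0,0],0],[[0,0,0],[0,0,0],0],[[0,0,0],[0,0,0],0]]'
python3 go.py 638.5 -109.5 36 -0.5
```

```text
time: 6.58
position: [0.64, -0.1108, 0.0478]
tcp_rot: [[0.007, 1.0, 0.003], [1.0, -0.007, -0.001], [-0.001, 0.003, -1.0]]
force: [-0.3, -0.2, -2.2]
width: 0.0633
finger_force: 30.0
cur [ 640.  -110.8   47.8] yaw -0.41 turn 0.09 shift [ 1.3 -1.5 11.8] rows>= 0.19178998946017384 q [-0.26  0.37  1.33  0.    1.43 -0.25] w 0.06334037900523119 t 6.575
```

```bash
python3 -m pendant '[[[0.001,-0.001,0.006],[0,0,0],0],[[0,0,0.005],[0,0,0],0],[[0,0,0],[0,0,0],0],[[0,0,0],[0,0,0],0]]'
python3 go.py 638.5 -109.5 36 -0.5
```

```text
time: 7.08
position: [0.6382, -0.1099, 0.0354]
tcp_rot: [[0.007, 1.0, 0.001], [1.0, -0.007, -0.0], [-0.0, 0.001, -1.0]]
force: [-0.6, -0.1, 2.9]
width: 0.0632
finger_force: 30.0
cur [ 638.2 -109.9   35.4] yaw -0.43 turn 0.07 shift [ 0.4  0.3 -0.6] rows>= 0.012642128838568469 q [-0.26  0.38  1.35  0.    1.41 -0.25] w 0.06323370486881334 t 7.075
```

```bash
python3 -m pendant '[[[0,0,0],[0,0,0],0.85],[[0,0,0],[0,0,0],0.85],[[0,0,0],[0,0,0],0.85],[[0,0,0],[0,0,0],0.85],[[0,0,-0.03],[0,0,0],0.85],[[0,0,-0.05],[0,0,0],0.85],[[0,0,-0.05],[0,0,0],0.85],[[0,0,0],[0,0,0],1]]'
python3 go.py 429.1 -191.5 160 6.3
```

```text
time: 8.07
position: [0.6408, -0.1105, 0.1716]
tcp_rot: [[0.007, 1.0, 0.012], [1.0, -0.007, -0.003], [-0.003, 0.012, -1.0]]
force: [0.4, 0.5, -1.4]
width: 0.0869
finger_force: 0.0
cur [ 640.8 -110.5  171.6] yaw -0.43 turn -6.73 shift [ -57.3 -219.3   11.6] rows>= 3.6310559523106916 q [-0.26  0.31  1.17  0.    1.65 -0.25] w 0.08689981648228064 t 8.075
```

```bash
python3 -m pendant '[[[0,0,0],[0,0,-6.7],1],[[-0.0095,-0.036,0],[0,0,0],1],[[-0.0095,-0.036,0],[0,0,0],1],[[-0.0095,-0.036,0],[0,0,0],1],[[-0.0095,-0.036,0],[0,0,0],1],[[-0.0095,-0.036,0],[0,0,0],1],[[-0.0095,-0.036,0],[0,0,0],1],[[0,0,0],[0,0,0],1],[[0,0,0],[0,0,0],1]]'
python3 - <<'E'
from h import *
im,d,p=grab('wrist')
P=cloud(d,p);m=((P[...,2]>.034)&(P[...,2]<.046)).astype(np.uint8)
cs,_=cv2.findContours(m,cv2.RETR_EXTERNAL,cv2.CHAIN_APPROX_NONE)
for c in cs:
    if cv2.contourArea(c)>400: print(cv2.contourArea(c),c[:,0].mean(0).round(),[np.round(k,1) for k in cv2.minAreaRect((onz(p,c[:,0].astype(float),.04)*1000).astype(np.float32))])
E
python3 go.py 429.1 -191.5 30 6.3
```

```text
time: 9.2
position: [0.4295, -0.1897, 0.164]
tcp_rot: [[-0.109, 0.994, -0.0], [0.994, 0.109, 0.001], [0.001, -0.0, -1.0]]
force: [0.4, 0.6, 0.4]
width: 0.094
finger_force: 0.0
685.0 [418. 368.] [array([ 559.8, -377.6]), array([51.4, 25.6]), np.float64(5.7)]
1145.5 [147. 282.] [array([ 265.1, -302.8]), array([45.1, 39.5]), np.float64(54.5)]
3228.5 [319. 194.] [array([ 429.8, -191.5]), array([64.1, 46.4]), np.float64(6.3)]
1857.0 [194. 142.] [array([ 311.6, -155.3]), array([44.9, 44.4]), np.float64(71.9)]
3629.5 [560. 132.] [array([ 638.2, -110.5]), array([46.8, 72.2]), np.float64(89.5)]
2285.5 [329.  36.] [array([423.3, -55.3]), array([43.7, 44.3]), np.float64(6.4)]
cur [ 429.8 -189.6  164.1] yaw 6.3 turn -0.0 shift [ -1.8  -0.9 134.1] rows>= 2.145990419344533 q [-0.54 -0.08  1.61  0.    1.61 -0.65] w 0.09415760300511665 t 9.25
```

```bash
python3 -m pendant '[[[-0.002,0,0.05],[0,0,0],1],[[0,0,0.05],[0,0,0],1],[[0,0,0.034],[0,0,0],1],[[0,0,0],[0,0,0],1],[[0,0,0],[0,0,0],0],[[0,0,0],[0,0,0],0],[[0,0,0],[0,0,0],0],[[0,0,0],[0,0,0],0],[[0,0,0],[0,0,0],0]]'
python3 -m pendant '[[[0,0,-0.02],[0,0,0],0],[[0,0,-0.05],[0,0,0],0],[[0,0,-0.05],[0,0,0],0],[[0,0,0],[0,0,6.8],0]]'
python3 go.py 638.5 -161.5 150 -0.5
```

```text
time: 10.38
position: [0.4304, -0.1924, 0.0321]
tcp_rot: [[-0.109, 0.994, 0.002], [0.994, 0.109, -0.001], [-0.001, 0.002, -1.0]]
force: [-0.3, 1.1, 6.0]
width: 0.0629
finger_force: 30.0
time: 10.88
position: [0.4318, -0.1933, 0.1553]
tcp_rot: [[0.013, 1.0, 0.008], [1.0, -0.012, -0.004], [-0.004, 0.008, -1.0]]
force: [-0.2, 0.2, -0.8]
width: 0.0631
finger_force: 30.0
cur [ 431.8 -193.3  155.3] yaw -0.72 turn -0.22 shift [ 33.6 206.4   5.3] rows>= 3.3476918840938623 q [-0.54 -0.08  1.63  0.    1.58 -0.53] w 0.06308189935812736 t 10.875
```

```bash
python3 -m pendant '[[[0.0055,0.0345,0],[0,0,0],0],[[0.0055,0.0345,0],[0,0,0],0],[[0.0055,0.0345,0],[0,0,0],0],[[0.0055,0.0345,0],[0,0,0],0],[[0.0055,0.0345,0],[0,0,0],0],[[0.0055,0.0345,0],[0,0,0],0],[[0,0,0.03],[0,0,0],0],[[0,0,0.04],[0,0,0],0],[[0,0,0.03],[0,0,0],0],[[0,0,0],[0,0,0],0],[[0,0,0],[0,0,0],0]]'
python3 go.py 638.5 -162 36 -0.5
```

```text
time: 12.25
position: [0.6373, -0.1611, 0.0516]
tcp_rot: [[0.009, 1.0, 0.001], [1.0, -0.009, -0.0], [-0.0, 0.001, -1.0]]
force: [0.1, -0.5, -1.2]
width: 0.0632
finger_force: 30.0
cur [ 637.3 -161.1   51.6] yaw -0.53 turn -0.03 shift [-0.9  1.2 15.6] rows>= 0.25049251318663884 q [-0.33  0.39  1.3   0.    1.45 -0.32] w 0.06315253473479208 t 12.25
```

```bash
python3 -m pendant '[[[-0.001,0.001,0.008],[0,0,0],0],[[0,0,0.0075],[0,0,0],0],[[0,0,0],[0,0,0],0],[[0,0,0],[0,0,0],0]]'
python3 -m pendant '[[[0,0,0],[0,0,0],0.85],[[0,0,0],[0,0,0],0.85],[[0,0,0],[0,0,0],0.85],[[0,0,0],[0,0,0],0.85],[[0,0,-0.03],[0,0,0],0.85],[[0,0,-0.05],[0,0,0],0.85],[[0,0,-0.05],[0,0,0],0.85],[[0,0,0],[0,0,0],1]]'
python3 go.py 546.8 378.9 160 84.2
```

```text
time: 12.75
position: [0.6377, -0.1618, 0.0352]
tcp_rot: [[0.009, 1.0, -0.0], [1.0, -0.009, 0.0], [0.0, -0.0, -1.0]]
force: [-0.5, -0.5, -1.1]
width: 0.0632
finger_force: 30.0
time: 13.75
position: [0.6407, -0.1629, 0.1723]
tcp_rot: [[0.009, 1.0, 0.012], [1.0, -0.009, -0.004], [-0.004, 0.012, -1.0]]
force: [0.5, -0.9, -0.1]
width: 0.0868
finger_force: 0.0
cur [ 640.7 -162.9  172.3] yaw -0.52 turn -84.72 shift [148.2 529.5  12.3] rows>= 8.79947668752751 q [-0.33  0.33  1.14  0.    1.66 -0.33] w 0.08675324103741976 t 13.75
```

```bash
python3 -m pendant '[[[0,0,0],[0,0,-10.6],1],[[0,0,0],[0,0,-10.6],1],[[0,0,0],[0,0,-10.6],1],[[0,0,0],[0,0,-10.6],1],[[0,0,0],[0,0,-10.6],1],[[0,0,0],[0,0,-10.6],1],[[0,0,0],[0,0,-10.6],1],[[0,0,0],[0,0,-10.5],1],[[0.0135,0.048,0],[0,0,0],1],[[0.0135,0.048,0],[0,0,0],1],[[0.0135,0.048,0],[0,0,0],1],[[0.0135,0.048,0],[0,0,0],1]]'
python3 -m pendant '[[[0.0135,0.048,0],[0,0,0],1],[[0.0135,0.048,0],[0,0,0],1],[[0.0135,0.048,0],[0,0,0],1],[[0.0135,0.048,0],[0,0,0],1],[[0.0135,0.048,0],[0,0,0],1],[[0.0135,0.048,0],[0,0,0],1],[[0.0135,0.048,0],[0,0,0],1],[[0,0,0],[0,0,0],1],[[0,0,0],[0,0,0],1]]'
python3 go.py 546.8 378.9 27 84.2
python3 - <<'E'
from h import *
im,d,p=grab('wrist')
P=cloud(d,p);m=((P[...,2]>.018)&(P[...,2]<.030)).astype(np.uint8)
cs,_=cv2.findContours(m,cv2.RETR_EXTERNAL,cv2.CHAIN_APPROX_NONE)
for c in cs:
    if cv2.contourArea(c)>400: print(cv2.contourArea(c),c[:,0].mean(0).round(),[np.round(k,1) for k in cv2.minAreaRect((onz(p,c[:,0].astype(float),.024)*1000).astype(np.float32))])
E
```

```text
time: 15.25
position: [0.6025, 0.0361, 0.1635]
tcp_rot: [[-0.995, 0.102, -0.002], [0.102, 0.995, 0.0], [0.002, 0.0, -1.0]]
force: [-0.1, 0.3, -0.2]
width: 0.0941
finger_force: 0.0
time: 16.38
position: [0.5434, 0.3778, 0.1639]
tcp_rot: [[-0.995, 0.101, -0.002], [0.101, 0.995, -0.002], [0.001, -0.002, -1.0]]
force: [-0.3, -0.8, -0.6]
width: 0.094
finger_force: 0.0
cur [543.4 377.8 163.9] yaw 84.18 turn -0.02 shift [ -3.3   1.5 136.9] rows>= 2.19077246057127 q [ 0.52  0.35  1.13 -0.    1.66 -0.95] w 0.09403725128171622 t 16.375
590.0 [587. 246.] [array([634.1, 651.8]), array([11.6, 91. ]), np.float64(89.6)]
4634.0 [322. 190.] [array([547.7, 380.9]), array([56.1, 84. ]), np.float64(84.3)]
627.5 [609.  36.] [array([432.3, 651.5]), array([11.3, 64.4]), np.float64(89.8)]
438.0 [258.  37.] [array([402.3, 339.3]), array([43.4, 54.5]), np.float64(16.8)]
```

```bash
python3 -m pendant '[[[-0.004,0.002,0.05],[0,0,0],1],[[0,0,0.05],[0,0,0],1],[[0,0,0.036],[0,0,0],1],[[0,0,0],[0,0,0],1],[[0,0,0],[0,0,0],0],[[0,0,0],[0,0,0],0],[[0,0,0],[0,0,0],0],[[0,0,0],[0,0,0],0],[[0,0,0],[0,0,0],0]]'
python3 -m pendant '[[[0,0,-0.02],[0,0,0],0],[[0,0,-0.05],[0,0,0],0],[[0,0,-0.06],[0,0,0],0],[[0,0,0],[0,0,10.6],0],[[0,0,0],[0,0,10.6],0],[[0,0,0],[0,0,10.6],0],[[0,0,0],[0,0,10.6],0],[[0,0,0],[0,0,10.6],0],[[0,0,0],[0,0,10.6],0],[[0,0,0],[0,0,10.6],0],[[0,0,0],[0,0,10.5],0],[[0,0,0],[0,0,0],0]]'
python3 go.py 638.3 -136 160 -0.5
```

```text
time: 17.55
position: [0.548, 0.3802, 0.0296]
tcp_rot: [[-0.995, 0.101, 0.0], [0.101, 0.995, 0.0], [-0.0, 0.0, -1.0]]
force: [-0.1, -0.6, -0.9]
width: 0.0477
finger_force: 0.0
time: 19.05
position: [0.5482, 0.3802, 0.1609]
tcp_rot: [[0.007, 1.0, 0.002], [1.0, -0.007, 0.001], [0.001, 0.002, -1.0]]
force: [0.2, 0.0, 1.6]
width: 0.0003
finger_force: 0.0
cur [548.2 380.2 160.9] yaw -0.4 turn 0.1 shift [-515.4   94.6    0.9] rows>= 8.384935394302655 q [0.52 0.36 1.13 0.   1.66 0.53] w 0.0003146703292374396 t 19.05
```

Run:
```python
from h import *
im,d,p=grab('wrist');a,_,_=grab('side')
save(np.vstack([cv2.resize(im,None,fx=.8,fy=.8),cv2.resize(a[100:320,200:500],(512,280))])[:600],'w3.png')
P=cloud(d,p);m=((P[...,2]>.010)&(P[...,2]<.046)).astype(np.uint8)
cs,_=cv2.findContours(m,cv2.RETR_EXTERNAL,cv2.CHAIN_APPROX_NONE)
for c in cs:
    if cv2.contourArea(c)>400: print(cv2.contourArea(c),c[:,0].mean(0).round(),[np.round(k,1) for k in cv2.minAreaRect((onz(p,c[:,0].astype(float),.024)*1000).astype(np.float32))],np.percentile(P[...,2][cv2.drawContours(m*0,[c],0,1,-1)>0],[5,50,95]))
```

```text
797.5 [139. 391.] [array([332., 141.]), array([60.9, 32.4]), np.float64(1.0)] [0.0110178  0.02410848 0.03511155]
2494.0 [164. 233.] [array([388.4, 336. ]), array([65. , 53.5]), np.float64(34.3)] [0.0166128  0.03636625 0.04291028]
4887.0 [319. 186.] [array([548.4, 382.6]), array([57.9, 83.8]), np.float64(84.6)] [0.02395278 0.02562899 0.02687691]
1330.5 [625. 147.] [array([841.7, 417.4]), array([34.9, 54.4]), np.float64(13.5)] [0.01177411 0.02813721 0.04417451]
```

View pics/w3.png

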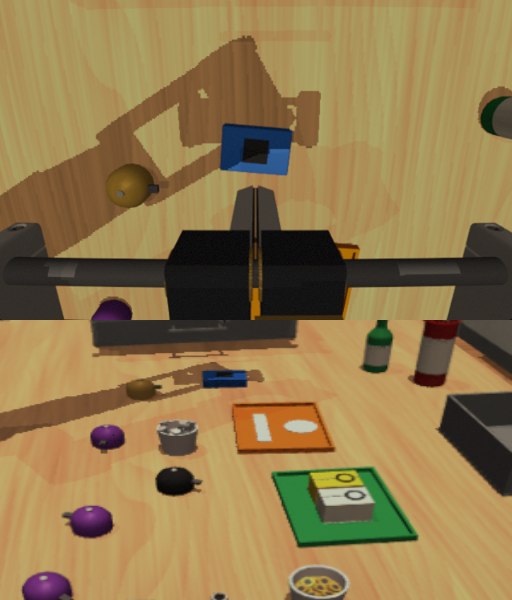

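The tin at (257,150) hasn't moved: the pads slid over its top edge. I'll retry lower.

```bash
python3 -m pendant '[[[0,0,0],[0,0,-10.6],1],[[0,0,0],[0,0,-10.6],1],[[0,0,0],[0,0,-10.6],1],[[0,0,0],[0,0,-10.6],1],[[0,0,0],[0,0,-10.6],1],[[0,0,0],[0,0,-10.6],1],[[0,0,0],[0,0,-10.6],1],[[0,0,0],[0,0,-10.5],1],[[0,0.001,0.06],[0,0,0],1],[[0,0,0.05],[0,0,0],1],[[0,0,0.02],[0,0,0],1],[[0,0,0],[0,0,0],1]]'
python3 -m pendant '[[[0,0,0.003],[0,0,0],1],[[0,0,0],[0,0,0],1],[[0,0,0],[0,0,0],1]]'
```

```text
time: 20.65
position: [0.5474, 0.3807, 0.0282]
tcp_rot: [[-0.995, 0.101, -0.002], [0.101, 0.995, -0.001], [0.002, -0.001, -1.0]]
force: [-0.1, -0.5, 0.4]
width: 0.0939
finger_force: 0.0
time: 21.02
position: [0.5489, 0.3815, 0.0281]
tcp_rot: [[-0.995, 0.101, 0.003], [0.101, 0.995, 0.002], [-0.002, 0.002, -1.0]]
force: [0.1, 0.1, -0.4]
width: 0.0942
finger_force: 0.0
```

```bash
python3 -m pendant '[[[0,0,0.002],[0,0,0],1],[[0,0,0],[0,0,0],1]]'; python3 -m pendant '[[[0,0,0.001],[0,0,0],1],[[0,0,0],[0,0,0],1]]';python3 -m pendant '[[[0,0,0.001],[0,0,0],1],[[0,0,0],[0,0,0],1]]'
```

```text
time: 21.28
position: [0.5479, 0.381, 0.0242]
tcp_rot: [[-0.995, 0.102, -0.0], [0.102, 0.995, -0.0], [0.0, -0.0, -1.0]]
force: [-1.1, 0.3, -0.3]
width: 0.0938
finger_force: 0.0
time: 21.52
position: [0.5479, 0.381, 0.0231]
tcp_rot: [[-0.995, 0.102, -0.0], [0.102, 0.995, -0.0], [0.0, -0.0, -1.0]]
force: [0.7, -1.0, 0.1]
width: 0.0938
finger_force: 0.0
time: 21.78
position: [0.5479, 0.381, 0.0221]
tcp_rot: [[-0.995, 0.102, -0.0], [0.102, 0.995, -0.0], [0.0, -0.0, -1.0]]
force: [-0.5, 0.5, 0.5]
width: 0.0937
finger_force: 0.0
```

```bash
python3 -m pendant '[[[0,0,0],[0,0,0],0],[[0,0,0],[0,0,0],0],[[0,0,0],[0,0,0],0]]'; python3 -m pendant '[[[0,0,0],[0,0,0],0],[[0,0,0],[0,0,0],0]]';python3 -m pendant '[[[0,0,-0.01],[0,0,0],0],[[0,0,0],[0,0,0],0]]'
```

```text
time: 22.15
position: [0.548, 0.3811, 0.0223]
tcp_rot: [[-0.995, 0.102, 0.0], [0.102, 0.995, 0.0], [-0.0, 0.0, -1.0]]
force: [0.6, -0.4, 1.0]
width: 0.0674
finger_force: 0.0
time: 22.4
position: [0.548, 0.381, 0.0223]
tcp_rot: [[-0.995, 0.102, 0.0], [0.102, 0.995, 0.0], [-0.0, 0.0, -1.0]]
force: [0.1, 0.6, 0.0]
width: 0.0473
finger_force: 0.0
time: 22.65
position: [0.5489, 0.3816, 0.0341]
tcp_rot: [[-0.995, 0.102, 0.003], [0.102, 0.995, 0.002], [-0.002, 0.002, -1.0]]
force: [0.2, -0.2, -0.4]
width: 0.0269
finger_force: 0.0
```

Run:
```python
from h import *
im,d,p=grab('wrist');a,_,_=grab('side')
save(np.vstack([cv2.resize(im,None,fx=.8,fy=.8),cv2.resize(a[80:240,220:450],(512,280))])[:600],'w4.png')
s=arm.read_state();print(s['position'],p['R'],p['t'],-p['R'].T@p['t'])
```

```text
[0.54835408 0.38124001 0.03300801] [[ 0.10067397  0.99491751  0.00197494]
 [ 0.95822536 -0.0974949   0.26888455]
 [ 0.26771049 -0.02517723 -0.96317039]] [-0.43591054 -0.47270761  0.09507358] [0.47139307 0.39000214 0.21953673]
```

View pics/w4.png

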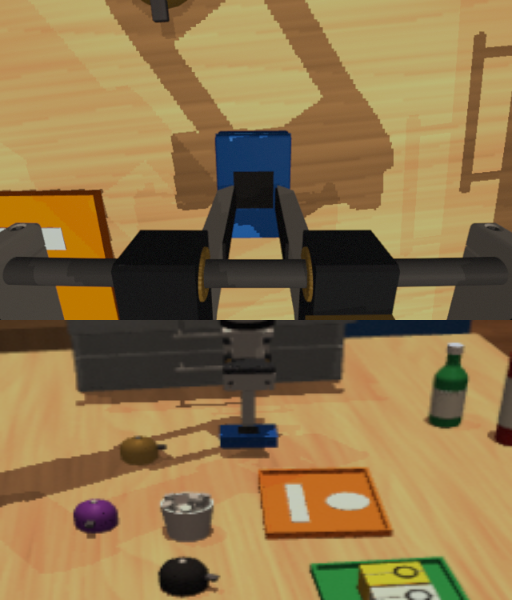

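Run:
```python
from h import *
for n in('wrist','side'):
    im,d,p=grab(n);P=cloud(d,p)
    hsv=cv2.cvtColor(im,cv2.COLOR_RGB2HSV)
    notblue=~((hsv[...,0]>95)&(hsv[...,0]<130)&(hsv[...,1]>110))
    m=(d>0)&(np.abs(P[...,0]-.548)<.05)&(np.abs(P[...,1]-.381)<.05)&(P[...,2]<.12)&(P[...,2]>.005)
    h=np.histogram(P[...,2][m],np.arange(0,.125,.005));print(n,h[0])
    m2=m&(P[...,2]>.03);v,u=np.nonzero(m2);i=np.argsort(P[...,2][m2])[:300:40]
    for k in i: print(u[k],v[k],P[v[k],u[k]].round(4),im[v[k],u[k]])
```

```text
wrist [   0  128  104  156 1333 7306    0    7  127  145  219  200  262  242
  300  302  335  383  425  444  313  449  242  193]
337 234 [0.5416 0.3931 0.0386] [6 7 1]
336 239 [0.5433 0.3922 0.0417] [14 14 13]
336 254 [0.5515 0.3914 0.0435] [9 7 7]
293 235 [0.5374 0.3691 0.0446] [70 64 57]
350 236 [0.5406 0.3998 0.0459] [68 62 55]
354 237 [0.5408 0.4018 0.0475] [69 64 61]
293 238 [0.5375 0.3694 0.0488] [70 63 57]
293 239 [0.5376 0.3695 0.0501] [72 66 59]
side [  0  45  33  35  46 176   2   3   5   7   9  12   9  11   9   8   9  11
  11   9  10  10   5   0]
336 144 [0.5618 0.3613 0.0301] [11 22 42]
331 135 [0.5456 0.3607 0.0629] [67 60 53]
329 129 [0.5397 0.3638 0.0826] [67 60 54]
331 123 [0.5463 0.3642 0.1023] [67 60 53]
```

```bash
cat > tip.py <<'E'
from h import *
s=arm.read_state();T=np.array(s['position']);R=np.array(s['tcp_rot']);w=s['width']
for n in('wrist','side'):
    im,d,p=grab(n);P=cloud(d,p);L=(P-T)@R
    m=(d>0)&(np.abs(L[...,0])<.03)&(np.abs(np.abs(L[...,1])-w/2-.006)<.010)&(L[...,2]>-.05)&(P[...,2]>.001)
    sat=im.max(-1).astype(int)-im.min(-1); m&=(sat<25)&(im.max(-1)<110)
    for sg in(1,-1):
        k=m&(L[...,1]*sg>0)
        if k.sum()>5: print(n,sg,k.sum(),'tip z world 1,5,10%',np.percentile(P[...,2][k],[1,5,10]).round(4),'local z',np.percentile(L[...,2][k],[99,95,90]).round(4))
print('T',T.round(4),'w',w,'f',s['force'])
E
python3 -m pendant '[[[0,0,-0.03],[0,0,0],1],[[0,0,-0.03],[0,0,0],1],[[0,0,0],[0,0,0],1],[[0,0,0],[0,0,0],1],[[0,0,0],[0,0,0],1]]'; python3 tip.py
```

```text
time: 23.48
position: [0.547, 0.3804, 0.0899]
tcp_rot: [[-0.995, 0.102, -0.003], [0.102, 0.995, -0.002], [0.003, -0.002, -1.0]]
force: [0.7, 0.7, -0.0]
width: 0.0582
finger_force: 0.0
wrist 1 1214 tip z world 1,5,10% [0.0018 0.1016 0.1052] local z [ 0.0881 -0.0117 -0.0153]
wrist -1 1210 tip z world 1,5,10% [0.0248 0.1002 0.1045] local z [ 0.0652 -0.0102 -0.0145]
side -1 69 tip z world 1,5,10% [0.0027 0.0056 0.1005] local z [ 0.0873  0.0844 -0.0105]
T [0.547  0.3804 0.0899] w 0.058155267106691236 f [ 7.00572900e-01  7.14036186e-01 -3.15628740e-04]
```

```bash
python3 -m pendant '[[[0,0,0],[0,0,0],1],[[0,0,0],[0,0,0],1],[[0,0,0],[0,0,0],1],[[0,0,0],[0,0,0],1],[[0,0,0.05],[0,0,0],1],[[0,0,0.022],[0,0,0],1],[[0,0,0],[0,0,0],1],[[0,0,0],[0,0,0],1]]'; python3 tip.py
python3 -m pendant '[[[0,0,0.004],[0,0,0],1],[[0,0,0],[0,0,0],1]]'; python3 -m pendant '[[[0,0,0.004],[0,0,0],1],[[0,0,0],[0,0,0],1]]';python3 tip.py
```

```text
time: 24.58
position: [0.5489, 0.3815, 0.0218]
tcp_rot: [[-0.995, 0.101, 0.002], [0.102, 0.995, 0.001], [-0.002, 0.001, -1.0]]
force: [-0.2, -0.7, 0.1]
width: 0.094
finger_force: 0.0
wrist 1 1530 tip z world 1,5,10% [0.0311 0.0342 0.0375] local z [-0.0092 -0.0123 -0.0156]
wrist -1 1516 tip z world 1,5,10% [0.031  0.0342 0.0369] local z [-0.0092 -0.0125 -0.0151]
side -1 65 tip z world 1,5,10% [0.0311 0.0326 0.0368] local z [-0.0093 -0.0109 -0.0151]
T [0.5489 0.3815 0.0218] w 0.09395347626268967 f [-0.24854168 -0.67138219  0.11568633]
time: 24.92
position: [0.548, 0.381, 0.0165]
tcp_rot: [[-0.995, 0.102, 0.0], [0.102, 0.995, 0.0], [-0.0, 0.0, -1.0]]
force: [-0.4, 0.3, -0.6]
width: 0.0942
finger_force: 0.0
time: 25.18
position: [0.5477, 0.3808, 0.0117]
tcp_rot: [[-0.995, 0.102, -0.001], [0.102, 0.995, -0.0], [0.001, -0.001, -1.0]]
force: [0.0, -0.2, -0.7]
width: 0.0944
finger_force: 0.0
wrist 1 1528 tip z world 1,5,10% [0.0209 0.0239 0.0269] local z [-0.0093 -0.0122 -0.0152]
wrist -1 1521 tip z world 1,5,10% [0.0209 0.0242 0.027 ] local z [-0.0092 -0.0125 -0.0153]
side -1 65 tip z world 1,5,10% [0.0211 0.0222 0.0281] local z [-0.0094 -0.0105 -0.0164]
T [0.5477 0.3808 0.0117] w 0.0944197477432203 f [ 0.03239808 -0.20257449 -0.70544348]
```

Both cameras agree that the fingertips sit about 6–8 mm behind the reported TCP, not 22 mm ahead of it. From here I go by the measured tips.

```bash
python3 -m pendant '[[[0,0,0.006],[0,0,0],1],[[0,0,0],[0,0,0],1]]'; python3 -m pendant '[[[0,0,0.005],[0,0,0],1],[[0,0,0],[0,0,0],1]]';python3 tip.py; python3 -m pendant '[[[0,0,0],[0,0,0],0],[[0,0,0],[0,0,0],0],[[0,0,0],[0,0,0],0],[[0,0,0],[0,0,0],0],[[0,0,0],[0,0,0],0]]'
```

```text
time: 25.52
position: [0.5475, 0.3808, 0.0054]
tcp_rot: [[-0.995, 0.102, -0.001], [0.102, 0.995, -0.001], [0.001, -0.001, -1.0]]
force: [-0.7, -0.2, 0.2]
width: 0.094
finger_force: 0.0
time: 25.78
position: [0.5476, 0.3808, 0.0006]
tcp_rot: [[-0.995, 0.102, -0.001], [0.102, 0.995, -0.001], [0.001, -0.001, -1.0]]
force: [0.2, -0.3, -0.1]
width: 0.0939
finger_force: 0.0
wrist 1 1533 tip z world 1,5,10% [0.0097 0.0127 0.016 ] local z [-0.0092 -0.0122 -0.0154]
wrist -1 1524 tip z world 1,5,10% [0.0102 0.0132 0.016 ] local z [-0.0096 -0.0126 -0.0154]
side -1 64 tip z world 1,5,10% [0.0115 0.0126 0.0172] local z [-0.0109 -0.012  -0.0166]
T [0.5476 0.3808 0.0006] w 0.09393251551186318 f [ 0.23433878 -0.25503854 -0.06423257]
time: 26.5
position: [0.548, 0.381, 0.0014]
tcp_rot: [[-0.995, 0.102, 0.0], [0.102, 0.995, -0.0], [-0.0, -0.0, -1.0]]
force: [0.7, -0.6, 0.5]
width: 0.056
finger_force: 30.0
```

Gripped at 56 mm.

```bash
python3 -m pendant '[[[0,0,-0.02],[0,0,0],0],[[0,0,-0.05],[0,0,0],0],[[0,0,-0.06],[0,0,0],0],[[0,0,0],[0,0,10.6],0],[[0,0,0],[0,0,10.6],0],[[0,0,0],[0,0,10.6],0],[[0,0,0],[0,0,10.6],0],[[0,0,0],[0,0,10.6],0],[[0,0,0],[0,0,10.6],0],[[0,0,0],[0,0,10.6],0],[[0,0,0],[0,0,10.5],0],[[0,0,0],[0,0,0],0]]'
python3 go.py 638.3 -136 130 -0.5
python3 - <<'E'
from h import *
im,d,p=grab('top');P=cloud(d,p);hsv=cv2.cvtColor(im,cv2.COLOR_RGB2HSV)
m=np.zeros(im.shape[:2],bool);m[95:158,335:405]=1
for n,lo,hi in(('y',(22,90,60),(42,255,255)),('w',(0,0,90),(180,75,255))):
    k=(cv2.inRange(hsv,lo,hi)>0)&m&(P[...,2]>.03)
    c=max(cv2.findContours(k.astype(np.uint8),0,1)[0],key=cv2.contourArea)
    print(n,cv2.minAreaRect((onz(p,c[:,0].astype(float),.044)*1000).astype(np.float32)),np.median(P[...,2][k]))
E
```

```text
time: 28.0
position: [0.5482, 0.3812, 0.1326]
tcp_rot: [[0.007, 1.0, 0.001], [1.0, -0.007, 0.001], [0.001, 0.001, -1.0]]
force: [-0.3, 0.3, -1.3]
width: 0.0556
finger_force: 30.0
cur [548.2 381.2 132.6] yaw -0.41 turn 0.09 shift [-516.4   94.6    2.6] rows>= 8.39941858575762 q [0.52 0.37 1.17 0.   1.6  0.53] w 0.05562251170807374 t 28.0
y ((636.806396484375, -109.5438461303711), (45.81684112548828, 64.11028289794922), 89.66250610351562) 0.043619889513583754
w ((635.6123046875, -160.92430114746094), (45.916744232177734, 66.70195007324219), 89.25654602050781) 0.04368018480178115
```

```bash
python3 -m pendant '[[[-0.047,0.0085,0],[0,0,0],0],[[-0.047,0.0085,0],[0,0,0],0],[[-0.047,0.0085,0],[0,0,0],0],[[-0.047,0.0085,0],[0,0,0],0],[[-0.047,0.0085,0],[0,0,0],0],[[-0.047,0.0085,0],[0,0,0],0],[[-0.047,0.0085,0],[0,0,0],0],[[-0.047,0.0085,0],[0,0,0],0],[[-0.047,0.0085,0],[0,0,0],0],[[-0.047,0.0085,0],[0,0,0],0],[[-0.047,0.0085,0],[0,0,0],0],[[0,0,0],[0,0,0],0]]'
python3 -m pendant '[[[0,0,0.03],[0,0,0],0],[[0,0,0.035],[0,0,0],0],[[0,0,0.01],[0,0,0],0],[[0,0,0],[0,0,0],0],[[0,0,0],[0,0,0],0],[[0,0,0],[0,0,0],0]]'
python3 go.py 637.5 -135.5 46 -0.5
```

```text
time: 29.55
position: [0.6367, -0.1405, 0.1313]
tcp_rot: [[0.012, 1.0, 0.0], [1.0, -0.012, -0.001], [-0.001, 0.0, -1.0]]
force: [0.4, 0.2, -1.8]
width: 0.0558
finger_force: 30.0
time: 30.3
position: [0.6379, -0.137, 0.0583]
tcp_rot: [[0.009, 1.0, 0.003], [1.0, -0.009, -0.001], [-0.001, 0.003, -1.0]]
force: [-0.7, 0.5, -0.2]
width: 0.0561
finger_force: 30.0
cur [ 637.9 -137.    58.3] yaw -0.51 turn -0.01 shift [ 1.5 -0.4 12.3] rows>= 0.19830268129252698 q [-0.3   0.37  1.31  0.    1.45 -0.29] w 0.05610404845296878 t 30.3
```

```bash
python3 -m pendant '[[[0.001,0,0.006],[0,0,0],0],[[0,0,0.004],[0,0,0],0],[[0,0,0],[0,0,0],0],[[0,0,0],[0,0,0],0]]'; python3 -m pendant '[[[0,0,0.002],[0,0,0],0],[[0,0,0],[0,0,0],0]]'
python3 -m pendant '[[[0,0,0],[0,0,0],0.85],[[0,0,0],[0,0,0],0.85],[[0,0,0],[0,0,0],0.85],[[0,0,0],[0,0,0],0.85],[[0,0,-0.03],[0,0,0],0.85],[[0,0,-0.05],[0,0,0],0.85],[[0,0,-0.03],[0,0,0],0.85],[[0,0,0],[0,0,0],1]]'
python3 go.py 423 -54 130 0
```

```text
time: 30.8
position: [0.6366, -0.1358, 0.046]
tcp_rot: [[0.009, 1.0, -0.0], [1.0, -0.009, 0.0], [0.0, -0.0, -1.0]]
force: [0.2, -1.2, -0.7]
width: 0.0558
finger_force: 30.0
time: 31.05
position: [0.637, -0.1359, 0.0453]
tcp_rot: [[0.009, 1.0, 0.001], [1.0, -0.009, -0.0], [-0.0, 0.001, -1.0]]
force: [-1.6, 0.6, 4.0]
width: 0.0555
finger_force: 30.0
time: 32.05
position: [0.6386, -0.1363, 0.1581]
tcp_rot: [[0.009, 1.0, 0.007], [1.0, -0.009, -0.002], [-0.002, 0.007, -1.0]]
force: [-0.3, 0.2, -0.8]
width: 0.0869
finger_force: 0.0
cur [ 638.6 -136.3  158.1] yaw -0.52 turn -0.52 shift [  82.3 -215.6   28.1] rows>= 3.7201964163332417 q [-0.3   0.32  1.18  0.    1.63 -0.29] w 0.0868624979203523 t 32.05
```

```bash
python3 go.py 414 -347 150 81;  python3 -m pendant '[[[0,0,0],[0,0,-10.2],1],[[0,0,0],[0,0,-10.2],1],[[0,0,0],[0,0,-10.2],1],[[0,0,0],[0,0,-10.2],1],[[0,0,0],[0,0,-10.2],1],[[0,0,0],[0,0,-10.2],1],[[0,0,0],[0,0,-10.2],1],[[0,0,0],[0,0,-10.1],1]]'
```

```text
cur [ 638.6 -136.3  158.1] yaw -0.52 turn -81.52 shift [ 188.9 -243.2    8.1] rows>= 4.928984095725086 q [-0.3   0.32  1.18  0.    1.63 -0.29] w 0.0868624979203523 t 32.05
time: 33.05
position: [0.6356, -0.1355, 0.151]
tcp_rot: [[-0.988, 0.151, -0.004], [0.151, 0.989, 0.001], [0.005, 0.001, -1.0]]
force: [-0.0, 0.2, 0.1]
width: 0.0938
finger_force: 0.0
```

```bash
python3 -m pendant '[[[0.031,-0.0405,0],[0,0,0],1],[[0.031,-0.0405,0],[0,0,0],1],[[0.031,-0.0405,0],[0,0,0],1],[[0.031,-0.0405,0],[0,0,0],1],[[0.031,-0.0405,0],[0,0,0],1],[[0.031,-0.0405,0],[0,0,0],1],[[0,0,0],[0,0,0],1],[[0,0,0],[0,0,0],1],[[0,0,0],[0,0,0],1]]'
cat > wr.py <<'E'
from h import *
im,d,p=grab('wrist');save(im,'w5.png')
P=cloud(d,p)
near=(np.abs(P[...,0]-.41)<.09)&(np.abs(P[...,1]+.347)<.05)
m=(near&(P[...,2]>.008)&(P[...,2]<.019)).astype(np.uint8)
for c in cv2.findContours(m,0,1)[0]:
    if cv2.contourArea(c)>300: print(cv2.contourArea(c),c[:,0].mean(0).round(),cv2.minAreaRect((onz(p,c[:,0].astype(float),.014)*1000).astype(np.float32)))
k=near&(P[...,2]>.027);print('socket',P[k].mean(0),(P[k].min(0)+P[k].max(0))/2,P[k].max(0))
k=near&(P[...,2]>.012)&(P[...,2]<.0155);q=P[k][:,:2];c=q.mean(0);u,s,v=np.linalg.svd(q-c,full_matrices=0);print('handle pca',c,np.degrees(np.arctan2(v[0,1],v[0,0])))
E
python3 wr.py; python3 go.py 414 -347 150 81
```

```text
time: 34.17
position: [0.4156, -0.3455, 0.1534]
tcp_rot: [[-0.988, 0.155, -0.001], [0.155, 0.988, 0.001], [0.001, 0.001, -1.0]]
force: [1.5, 0.1, 0.1]
width: 0.0943
finger_force: 0.0
315.0 [313. 220.] ((448.1421813964844, -355.38104248046875), (28.25086212158203, 30.61712646484375), 80.22264099121094)
1229.5 [313. 159.] ((388.219482421875, -345.1600341796875), (15.92291259765625, 82.75293731689453), 81.25334167480469)
socket [ 0.39114817 -0.35996247  0.2619224 ] [ 0.3987839  -0.34699889  0.18326138] [ 0.45841499 -0.29700011  0.33906871]
handle pca [ 0.39188353 -0.34579439] -9.286098024398092
cur [ 415.7 -345.5  153.6] yaw 81.09 turn 0.09 shift [ 1.5 -1.7  3.6] rows>= 0.06799955658391892 q [-0.8   0.08  1.47  0.    1.59 -2.21] w 0.09419304767947229 t 34.225
```

View pics/w5.png

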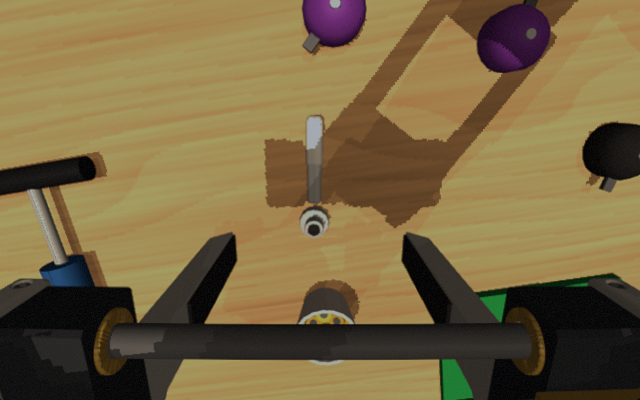

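The wrench lies at (313,160), with its head at (313,222) and the socket up. I'll grasp the handle near the head.

```bash
python3 -m pendant '[[[0,-0.004,0],[0,0,0],0.6],[[0,0,0.04],[0,0,0],0.6],[[0,0,0.05],[0,0,0],0.6],[[0,0,0.04],[0,0,0],0.6],[[0,0,0.02],[0,0,0],0.6],[[0,0,0],[0,0,0],0.6],[[0,0,0],[0,0,0],0.6]]'; python3 tip.py; python3 -m pendant '[[[0,0,0.003],[0,0,0],0.6],[[0,0,0],[0,0,0],0.6]]';python3 -m pendant '[[[0,0,0.002],[0,0,0],0.6],[[0,0,0],[0,0,0],0.6]]'
```

```text
time: 35.1
position: [0.4152, -0.3512, 0.0055]
tcp_rot: [[-0.988, 0.156, 0.001], [0.156, 0.988, -0.001], [-0.002, -0.001, -1.0]]
force: [0.3, -0.7, 0.4]
width: 0.0564
finger_force: 0.0
wrist 1 1211 tip z world 1,5,10% [0.0157 0.0188 0.0218] local z [-0.0103 -0.0133 -0.0164]
wrist -1 1197 tip z world 1,5,10% [0.014  0.0177 0.0211] local z [-0.0085 -0.0122 -0.0156]
side -1 139 tip z world 1,5,10% [0.0228 0.0247 0.026 ] local z [-0.0173 -0.0192 -0.0205]
T [ 0.4152 -0.3512  0.0055] w 0.05643955936578068 f [ 0.28028048 -0.73994095  0.40987512]
time: 35.45
position: [0.4144, -0.3506, 0.0015]
tcp_rot: [[-0.988, 0.157, 0.0], [0.157, 0.988, -0.0], [-0.0, -0.0, -1.0]]
force: [-0.1, -0.3, -0.4]
width: 0.0566
finger_force: 0.0
time: 35.7
position: [0.4142, -0.3505, -0.001]
tcp_rot: [[-0.988, 0.157, -0.0], [0.157, 0.988, 0.0], [0.0, 0.0, -1.0]]
force: [-0.4, 0.5, -0.0]
width: 0.0565
finger_force: 0.0
```

```bash
python3 -m pendant '[[[0,0,0.002],[0,0,0],0.6],[[0,0,0],[0,0,0],0.6]]';python3 -m pendant '[[[0,0,0.001],[0,0,0],0.6],[[0,0,0],[0,0,0],0.6]]';python3 -m pendant '[[[0,0,0.001],[0,0,0],0.6],[[0,0,0],[0,0,0],0.6]]'; python3 tip.py
```

```text
time: 35.95
position: [0.4142, -0.3504, -0.003]
tcp_rot: [[-0.988, 0.157, -0.0], [0.157, 0.988, 0.0], [0.0, 0.0, -1.0]]
force: [0.3, -0.3, -0.1]
width: 0.0561
finger_force: 0.0
time: 36.2
position: [0.4142, -0.3505, -0.0039]
tcp_rot: [[-0.988, 0.157, -0.0], [0.157, 0.988, 0.0], [0.0, 0.0, -1.0]]
force: [0.9, -0.4, -0.6]
width: 0.0563
finger_force: 0.0
time: 36.45
position: [0.4144, -0.3506, -0.0044]
tcp_rot: [[-0.988, 0.157, 0.0], [0.157, 0.988, -0.0], [-0.0, -0.0, -1.0]]
force: [-0.8, 0.8, 2.9]
width: 0.0564
finger_force: 1.1
wrist 1 1213 tip z world 1,5,10% [0.0057 0.009  0.0118] local z [-0.0101 -0.0134 -0.0162]
wrist -1 1199 tip z world 1,5,10% [0.0044 0.0081 0.0115] local z [-0.0088 -0.0125 -0.0159]
side -1 140 tip z world 1,5,10% [0.0124 0.0133 0.0158] local z [-0.0168 -0.0177 -0.0202]
T [ 0.4144 -0.3506 -0.0044] w 0.05643334941778681 f [-0.82824405  0.81077845  2.86756248]
```

The tips touch the bench at TCP z = -4.4 mm. I'll back off 1.5 mm and grip.

```bash
python3 -m pendant '[[[0,0,-0.0015],[0,0,0],0.6],[[0,0,0],[0,0,0],0],[[0,0,0],[0,0,0],0],[[0,0,0],[0,0,0],0],[[0,0,0],[0,0,0],0],[[0,0,0],[0,0,0],0],[[0,0,0],[0,0,0],0]]';python3 -m pendant '[[[0,0,-0.02],[0,0,0],0],[[0,0,-0.05],[0,0,0],0],[[0,0,-0.05],[0,0,0],0],[[0,0,0],[0,0,0],0],[[0,0,0],[0,0,0],0]]'; python3 go.py 579 158 120 -4.3
python3 - <<'E'
from h import *
im,d,p=grab('side');save(im[200:400,200:420].repeat(2,0).repeat(2,1),'s5.png')
E
```

```text
time: 37.42
position: [0.4143, -0.3505, -0.0033]
tcp_rot: [[-0.988, 0.157, -0.0], [0.157, 0.988, 0.0], [0.0, 0.0, -1.0]]
force: [0.4, 1.0, -0.5]
width: 0.0134
finger_force: 30.0
time: 38.05
position: [0.4137, -0.35, 0.1154]
tcp_rot: [[-0.988, 0.157, -0.001], [0.157, 0.988, 0.002], [0.002, 0.001, -1.0]]
force: [-1.1, -0.3, -2.8]
width: 0.0137
finger_force: 30.0
cur [ 413.7 -350.   115.4] yaw 80.97 turn 85.27 shift [518.9 126.7  -4.6] rows>= 8.547292637620108 q [-0.81  0.1   1.52  0.    1.52 -2.22] w 0.013683715055548882 t 38.05
```

View pics/s5.png

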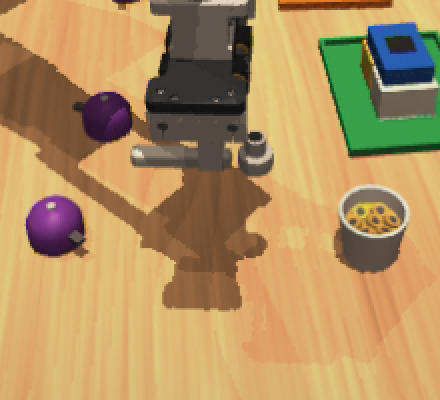

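The wrench is level in the grip, socket up, and the tin stack looks right.

```bash
python3 -m pendant '[[[0,0,0],[0,0,10.6],0],[[0,0,0],[0,0,10.6],0],[[0,0,0],[0,0,10.6],0],[[0,0,0],[0,0,10.6],0],[[0,0,0],[0,0,10.6],0],[[0,0,0],[0,0,10.6],0],[[0,0,0],[0,0,10.6],0],[[0,0,0],[0,0,10.6],0],[[0,0,0],[0,0,0.5],0],[[0,0,0],[0,0,0],0]]'; python3 go.py 579.5 134.6 120 -4.3
```

```text
time: 39.35
position: [0.4137, -0.35, 0.1152]
tcp_rot: [[0.073, 0.997, -0.002], [0.997, -0.073, 0.002], [0.002, -0.002, -1.0]]
force: [-0.3, 0.1, -0.9]
width: 0.0138
finger_force: 30.0
cur [ 413.7 -350.   115.2] yaw -4.19 turn 0.11 shift [495.6 129.   -4.8] rows>= 8.194742400812148 q [-0.81  0.1   1.52  0.    1.52 -0.73] w 0.013806019875369379 t 39.35
```

```bash
python3 -m pendant '[[[0.045,0.0117,0],[0,0,0],0],[[0.045,0.0117,0],[0,0,0],0],[[0.045,0.0117,0],[0,0,0],0],[[0.045,0.0117,0],[0,0,0],0],[[0.045,0.0117,0],[0,0,0],0],[[0.045,0.0117,0],[0,0,0],0],[[0.045,0.0117,0],[0,0,0],0],[[0.045,0.0117,0],[0,0,0],0],[[0.045,0.0117,0],[0,0,0],0],[[0.045,0.0117,0],[0,0,0],0],[[0.045,0.0117,0],[0,0,0],0],[[0,0,0],[0,0,0],0]]'; python3 -m pendant '[[[0,0,0.04],[0,0,0],0],[[0,0,0.04],[0,0,0],0],[[0,0,0],[0,0,0],0],[[0,0,0],[0,0,0],0],[[0,0,0],[0,0,0],0]]'; python3 go.py 579.5 134.6 1 -4.3
python3 - <<'E'
from h import *
im,d,p=grab('wrist');save(im,'w6.png')
E
```

```text
time: 40.85
position: [0.58, 0.1362, 0.1158]
tcp_rot: [[0.069, 0.998, -0.001], [0.998, -0.069, 0.001], [0.001, -0.001, -1.0]]
force: [0.2, 0.1, -1.0]
width: 0.0135
finger_force: 30.0
time: 41.48
position: [0.5817, 0.1332, 0.0395]
tcp_rot: [[0.076, 0.997, 0.005], [0.997, -0.076, 0.001], [0.001, 0.005, -1.0]]
force: [1.1, -0.2, -0.7]
width: 0.0132
finger_force: 30.0
cur [581.7 133.2  39.5] yaw -4.34 turn -0.04 shift [ 1.2 -2.3 38.5] rows>= 0.6171004185905465 q [ 0.13  0.27  1.49 -0.    1.38  0.21] w 0.013157439653481264 t 41.475
```

View pics/w6.png

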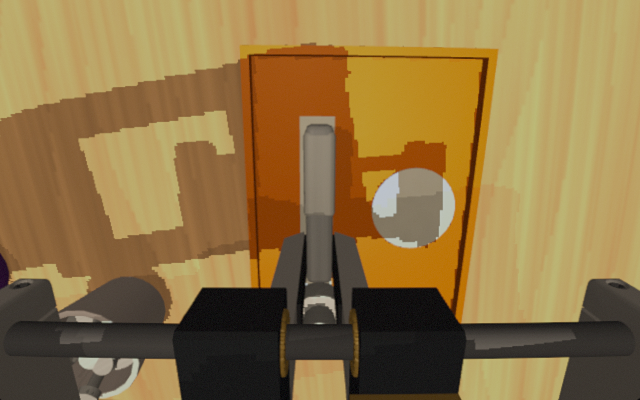

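The wrench is lined up over the strip, from (317,118) towards the head at (319,305). I'll lower it.

```bash
python3 -m pendant '[[[0.001,-0.001,0.02],[0,0,0],0],[[0,0,0.012],[0,0,0],0],[[0,0,0],[0,0,0],0],[[0,0,0],[0,0,0],0]]'; python3 -m pendant '[[[0,0,0.003],[0,0,0],0],[[0,0,0],[0,0,0],0],[[0,0,0],[0,0,0],0]]';python3 -m pendant '[[[0,0,0.002],[0,0,0],0],[[0,0,0],[0,0,0],0],[[0,0,0],[0,0,0],0]]'; python3 go.py 579.5 134.6 1 -4.3
```

```text
time: 42.02
position: [0.5796, 0.1345, 0.0055]
tcp_rot: [[0.075, 0.997, 0.001], [0.997, -0.075, 0.0], [0.0, 0.001, -1.0]]
force: [-0.3, 0.6, -1.2]
width: 0.0139
finger_force: 30.0
time: 42.4
position: [0.5792, 0.1344, 0.0019]
tcp_rot: [[0.075, 0.997, 0.0], [0.997, -0.075, 0.0], [0.0, 0.0, -1.0]]
force: [-0.1, 0.3, -1.7]
width: 0.0137
finger_force: 30.0
time: 42.78
position: [0.5795, 0.1345, 0.0007]
tcp_rot: [[0.075, 0.997, 0.001], [0.997, -0.075, 0.0], [0.0, 0.001, -1.0]]
force: [-1.9, -0.4, 4.4]
width: 0.0137
finger_force: 30.0
cur [579.5 134.5   0.7] yaw -4.33 turn -0.03 shift [ 0.1  0.  -0.3] rows>= 0.005548968545736987 q [0.13 0.3  1.53 0.   1.31 0.21] w 0.013654642443614825 t 42.775
```

```bash
python3 -m pendant '[[[0,0,0],[0,0,0],0.4],[[0,0,0],[0,0,0],0.4],[[0,0,0],[0,0,0],0.4],[[0,0,-0.03],[0,0,0],0.4],[[0,0,-0.06],[0,0,0],0.4],[[0,0,-0.06],[0,0,0],0.4],[[0,0,0],[0,0,0],1]]'; python3 go.py 423 -54 150 63.4; python3 -m pendant '[[[0,0,0],[0,0,-9.7],1],[[0,0,0],[0,0,-9.7],1],[[0,0,0],[0,0,-9.7],1],[[0,0,0],[0,0,-9.7],1],[[0,0,0],[0,0,-9.7],1],[[0,0,0],[0,0,-9.7],1],[[0,0,0],[0,0,-9.6],1],[[0,0,0],[0,0,0],1]]'; python3 go.py 423 -54 150 63.4
```

```text
time: 43.65
position: [0.5825, 0.135, 0.1568]
tcp_rot: [[0.075, 0.997, 0.013], [0.997, -0.075, 0.002], [0.003, 0.013, -1.0]]
force: [0.1, -0.2, -0.1]
width: 0.0446
finger_force: 0.0
cur [582.5 135.  156.8] yaw -4.32 turn -67.72 shift [  58.  -240.4    6.8] rows>= 3.958538550872898 q [0.13 0.2  1.34 0.   1.6  0.21] w 0.04457635616029747 t 43.65
time: 44.65
position: [0.5782, 0.1343, 0.1478]
tcp_rot: [[-0.894, 0.448, -0.003], [0.448, 0.894, -0.0], [0.003, -0.002, -1.0]]
force: [0.2, 0.1, 0.3]
width: 0.0945
finger_force: 0.0
cur [578.2 134.3 147.8] yaw 63.36 turn -0.04 shift [  54.4 -237.8   -2.2] rows>= 3.9037602362843105 q [ 0.13  0.2   1.35  0.    1.6  -0.97] w 0.094489421532979 t 44.65
```

```bash
python3 -m pendant '[[[0.009,-0.0395,0],[0,0,0],1],[[0.009,-0.0395,0],[0,0,0],1],[[0.009,-0.0395,0],[0,0,0],1],[[0.009,-0.0395,0],[0,0,0],1],[[0.009,-0.0395,0],[0,0,0],1],[[0.009,-0.0395,0],[0,0,0],1],[[0,0,0],[0,0,0],1],[[0,0,0],[0,0,0],1],[[0,0,0],[0,0,0],1]]'; python3 go.py 423 -54 5 63.4
python3 - <<'E'
from h import *
for n in('wrist','top'):
    im,d,p=grab(n); 
    if n=='wrist': save(im,'w7.png')
    P=cloud(d,p);near=np.hypot(P[...,0]-.423,P[...,1]+.054)<.05
    near&=(im.max(-1)<110)|(P[...,2]>.03)
    for z in(.03,.036):
        k=near&(abs(P[...,2]-z)<.002);q=P[k][:,:2]
        A=np.c_[2*q,np.ones(len(q))];c=np.linalg.lstsq(A,(q**2).sum(1),rcond=None)[0];print(n,z,len(q),c[:2].round(4),np.sqrt(c[2]+c[:2]@c[:2]).round(4))
    k=near&(P[...,2]>.012)&(P[...,2]<.030)&(np.hypot(P[...,0]-.423,P[...,1]+.054)>.031)
    if k.any(): print('striker',P[k].mean(0).round(4),k.sum())
E
```

```text
time: 45.78
position: [0.4254, -0.0528, 0.1495]
tcp_rot: [[-0.895, 0.446, -0.0], [0.446, 0.895, 0.001], [0.001, 0.0, -1.0]]
force: [0.4, 0.1, -0.4]
width: 0.0939
finger_force: 0.0
cur [425.4 -52.8 149.5] yaw 63.5 turn 0.1 shift [  1.6  -2.1 144.5] rows>= 2.3121259484518633 q [-0.26 -0.17  1.72  0.    1.59 -1.36] w 0.09391865070155163 t 45.775
wrist 0.03 301 [ 0.4229 -0.0542] 0.0247
wrist 0.036 651 [ 0.4226 -0.0541] 0.0203
striker [ 0.4545 -0.0683  0.0266] 67
top 0.03 0 [0. 0.] 0.0
top 0.036 0 [0. 0.] 0.0
```

View pics/w7.png

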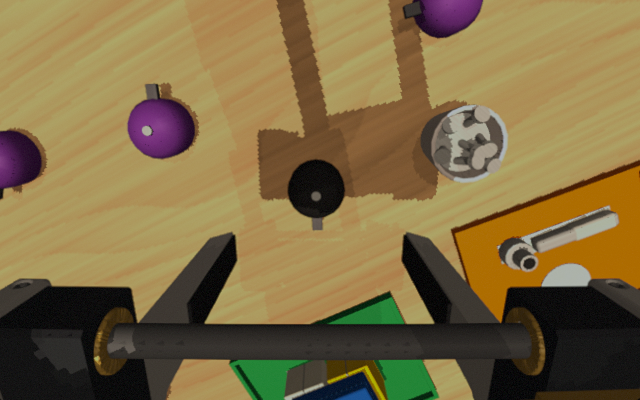

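The bell is at (316,188), with its striker pointing at the camera and the finger paths clear. I'll grasp it.

```bash
python3 -m pendant '[[[0.002,-0.002,0.05],[0,0,0],1],[[0,0,0.05],[0,0,0],1],[[0,0,0.04],[0,0,0],1],[[0,0,0.006],[0,0,0],1],[[0,0,0],[0,0,0],1],[[0,0,0],[0,0,0],0],[[0,0,0],[0,0,0],0],[[0,0,0],[0,0,0],0],[[0,0,0],[0,0,0],0],[[0,0,0],[0,0,0],0]]';python3 go.py 423 -54 5 63.4;python3 -m pendant '[[[0,0,-0.02],[0,0,0],0],[[0,0,-0.05],[0,0,0],0],[[0,0,-0.05],[0,0,0],0],[[0,0,0],[0,0,-10],0],[[0,0,0],[0,0,-10],0],[[0,0,0],[0,0,0],0],[[0,0,0],[0,0,0],0]]'; python3 go.py 645.2 141.1 120 84
```

```text
time: 47.12
position: [0.4224, -0.0545, 0.004]
tcp_rot: [[-0.895, 0.447, 0.0], [0.447, 0.895, 0.0], [-0.0, 0.0, -1.0]]
force: [0.5, 0.3, 1.5]
width: 0.0531
finger_force: 30.0
cur [422.4 -54.5   4. ] yaw 63.46 turn 0.06 shift [-0.3  0.7 -1. ] rows>= 0.02012803358304199 q [-0.26 -0.06  1.93  0.    1.28 -1.37] w 0.05314807897303778 t 47.125
time: 48.0
position: [0.422, -0.0544, 0.1234]
tcp_rot: [[-0.993, 0.116, -0.001], [0.116, 0.993, 0.0], [0.001, 0.0, -1.0]]
force: [-0.1, -0.2, 0.1]
width: 0.0537
finger_force: 30.0
cur [422.  -54.4 123.4] yaw 83.33 turn -0.67 shift [-201.6  217.7    3.4] rows>= 4.747733634745171 q [-0.26 -0.17  1.77  0.    1.54 -1.72] w 0.05365219268717902 t 48.0
```

```bash
python3 -m pendant '[[[-0.0284,0.0314,0],[0,0,0],0],[[-0.0284,0.0314,0],[0,0,0],0],[[-0.0284,0.0314,0],[0,0,0],0],[[-0.0284,0.0314,0],[0,0,0],0],[[-0.0284,0.0314,0],[0,0,0],0],[[-0.0284,0.0314,0],[0,0,0],0],[[-0.0284,0.0314,0],[0,0,0],0],[[0,0,0],[0,0,0],0]]';python3 -m pendant '[[[0,0,0.04],[0,0,0],0],[[0,0,0.04],[0,0,0],0],[[0,0,0.015],[0,0,0],0],[[0,0,0],[0,0,0],0],[[0,0,0],[0,0,0],0],[[0,0,0],[0,0,0],0]]'; python3 go.py 645.2 141.1 8 83.3
```

```text
time: 49.0
position: [0.6455, 0.1431, 0.1217]
tcp_rot: [[-0.994, 0.113, -0.002], [0.113, 0.994, 0.0], [0.002, -0.0, -1.0]]
force: [-0.6, -0.3, -0.8]
width: 0.0534
finger_force: 30.0
time: 49.75
position: [0.6461, 0.1414, 0.0312]
tcp_rot: [[-0.993, 0.114, 0.004], [0.114, 0.993, 0.001], [-0.004, 0.001, -1.0]]
force: [1.3, -0.1, 0.1]
width: 0.0533
finger_force: 30.0
cur [646.1 141.4  31.2] yaw 83.46 turn 0.16 shift [ 0.9 -0.5 23.2] rows>= 0.3718920218880626 q [ 0.13  0.41  1.32  0.    1.41 -1.33] w 0.05334961577657484 t 49.75
```

```bash
python3 -m pendant '[[[0,0,0.015],[0,0,0],0],[[0,0,0.005],[0,0,0],0],[[0,0,0],[0,0,0],0],[[0,0,0],[0,0,0],0]]'; python3 -m pendant '[[[0,0,0.002],[0,0,0],0],[[0,0,0],[0,0,0],0],[[0,0,0],[0,0,0],0]]'; python3 -m pendant '[[[0,0,0.001],[0,0,0],0],[[0,0,0],[0,0,0],0],[[0,0,0],[0,0,0],0]]'
```

```text
time: 50.25
position: [0.6444, 0.1413, 0.0082]
tcp_rot: [[-0.994, 0.114, -0.001], [0.114, 0.994, 0.0], [0.001, -0.0, -1.0]]
force: [-0.3, 0.5, -1.3]
width: 0.0531
finger_force: 30.0
time: 50.62
position: [0.6447, 0.1414, 0.008]
tcp_rot: [[-0.994, 0.114, 0.0], [0.114, 0.994, 0.0], [-0.0, 0.0, -1.0]]
force: [-3.2, -0.2, 5.4]
width: 0.0533
finger_force: 30.0
time: 51.0
position: [0.6448, 0.1414, 0.0079]
tcp_rot: [[-0.994, 0.114, 0.001], [0.114, 0.994, -0.0], [-0.001, 0.0, -1.0]]
force: [-3.7, -0.2, 8.6]
width: 0.0531
finger_force: 30.0
```

Seated. I'll back off the pressure, release, retreat and check.

```bash
python3 -m pendant '[[[0,0,-0.002],[0,0,0],0],[[0,0,0],[0,0,0],0.85],[[0,0,0],[0,0,0],0.85],[[0,0,0],[0,0,0],0.85],[[0,0,0],[0,0,0],0.85],[[0,0,-0.03],[0,0,0],0.85],[[0,0,-0.06],[0,0,0],0.85],[[0,0,-0.06],[0,0,0],0.85],[[0.05,0,-0.03],[0,0,0],1],[[0.06,0,0],[0,0,0],1],[[0.06,0,0],[0,0,0],1],[[0.06,0,0],[0,0,0],1]]'; python3 -m pendant '[[[0.06,0,0],[0,0,0],1],[[0.05,0.03,0],[0,0,0],1],[[0,0.06,0],[0,0,0],1],[[0,0.06,0],[0,0,0],1],[[0,0.06,0],[0,0,0],1],[[0,0.06,0],[0,0,0],1],[[0,0.06,0],[0,0,0],1],[[0,0,0],[0,0,0],1],[[0,0,0],[0,0,0],1]]'
python3 - <<'E'
from h import *
im,d,p=grab('top');np.savez('top1.npz',im=im,d=d);P=cloud(d,p);a=imaging.read_camera('side')[0]
save(np.vstack([cv2.resize(im[90:230,170:470],(640,299)),cv2.resize(a[120:330,220:460],(343,300))[:, :343].repeat(1,1) if 0 else cv2.resize(a[130:300,220:460],(640,300))]),'end.png')
hsv=cv2.cvtColor(im,cv2.COLOR_RGB2HSV)
def R(n,box,lo,hi,z,zl,zh):
    u0,v0,u1,v1=box;k=np.zeros(im.shape[:2],bool);k[v0:v1,u0:u1]=1
    k&=(cv2.inRange(hsv,lo,hi)>0)&(P[...,2]>zl)&(P[...,2]<zh)
    c=max(cv2.findContours(k.astype(np.uint8),0,1)[0],key=cv2.contourArea)
    print(n,cv2.minAreaRect((onz(p,c[:,0].astype(float),z)*1000).astype(np.float32)),np.percentile(P[...,2][k],[5,50,95]).round(4))
A=((0,0,0),(180,255,255))
R('tin',(330,90,410,160),*A,.068,.055,.09)
R('cartons',(330,90,410,160),*A,.044,.03,.055)
R('bell',(235,90,315,160),(0,0,0),(180,255,75),.028,.015,.06)
R('wrench',(235,90,315,160),(0,0,0),(180,80,255),.018,.012,.026)
f=np.load('top0.npz')
for n,(u,v) in dict(brass=(206,210),bolt=(294,192),nut=(448,152)).items():
    o=[]
    for dd in(f['d'],d):
        Q=cloud(dd,p);k=np.zeros(im.shape[:2],bool);k[v-17:v+18,u-17:u+18]=1;k&=Q[...,2]>.025;o.append(Q[k].mean(0).round(4))
    print(n,o)
E
```

```text
time: 52.5
position: [0.4144, 0.1676, 0.1879]
tcp_rot: [[-0.993, 0.114, 0.001], [0.114, 0.993, 0.001], [-0.001, 0.001, -1.0]]
force: [0.4, -0.2, 0.8]
width: 0.094
finger_force: 0.0
time: 53.62
position: [0.3443, 0.5072, 0.1875]
tcp_rot: [[-0.994, 0.114, -0.0], [0.114, 0.994, -0.001], [0.0, -0.001, -1.0]]
force: [-0.8, 0.1, 0.5]
width: 0.0937
finger_force: 0.0
tin ((634.0139770507812, -133.83224487304688), (56.76325988769531, 81.79736328125), 0.15570515394210815) [0.0639 0.0676 0.071 ]
cartons ((635.3466796875, -109.4460678100586), (45.63862609863281, 66.37528991699219), 89.66386413574219) [0.0341 0.0432 0.0523]
bell ((643.287353515625, 141.89340209960938), (53.090721130371094, 49.715511322021484), 31.38806915283203) [0.0253 0.0395 0.0455]
wrench ((580.24560546875, 162.18759155273438), (83.15467071533203, 16.108400344848633), 85.07235717773438) [0.0141 0.018  0.0229]
brass [array([0.3861, 0.327 , 0.0516]), array([0.3865, 0.3238, 0.0625])]
bolt [array([0.4366, 0.0795, 0.062 ]), array([0.4368, 0.0796, 0.0593])]
nut [array([ 0.5524, -0.3544,  0.0589]), array([ 0.5529, -0.3551,  0.0565])]
```

View pics/end.png

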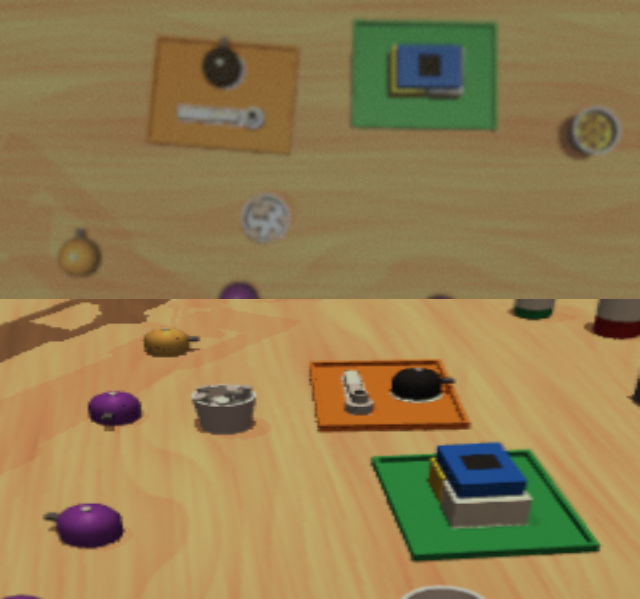

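Everything measures within tolerance: tin about 4 mm off, bell about 2 mm, wrench about 1–2 mm, and the bystanders unmoved.

```bash
python3 -c "
from station import sign_off;print(sign_off())"
```

```text
the job is handed in; nothing more can be done
None
```

Both kits are made up and handed in at about 54 s; final pictures put every part within tolerance with bystanders unmoved, but no verdict came back, and the real fingertips sit about 5 mm behind the reported TCP, not 22 mm ahead, which cost one missed tin grasp.

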